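# Turn the circuit board over in its holder

## Task

The circuit board in the board holder is parts side up and I need to solder the other side: turn it over by pushing on its bare long edges with your fingertips, until the solder side faces up and the board is level again. Push gently, do not pinch the board or press on its parts, leave the holder standing where it is without lifting or shoving it, and do not disturb the other things on the bench.

Things in the scene. Friction and masses are not known exactly. Their poses are not given: they have to be found in the camera images.
- turner (a joint): board angle about the turning axis, rad. 0: level, parts side up; positive: edge on the holder's -x side goes down, +x edge comes up; +pi/2: upright, parts toward holder -x; +pi or -pi: level, solder side up. Turns either way (stops at -4.2, 4.2), starts between -0.5 and 0.5. Friction pivot, about 0.09 N m (about 2 N at the board's edge), stays where it is left.
- pcb_center (a point): centre of the circuit board, on the turning axis, 140 mm above the bench. The frame turns with the board: z out of the parts side, y along the turning axis (the board's 160 mm length), x across its 100 mm width.
- pcb: green circuit board 100 mm (x) by 160 mm (y), 2.4 mm thick (z); origin and axes as pcb_center. Short ends held in two aluminium jaws (56 mm along x, reaching 8 mm in over the board, 6 mm above and below its mid-plane). The long edges at x = -50 and +50 mm are free, with 20 mm of bare board along each. Solder side (-z): only flat solder dots.
- parts: electronic parts soldered on the board's +z side; origin and axes as pcb_center: finned heatsink, two capacitors, relay and terminal block within 17 mm of the axis line, their tops up to 15 mm from the board's mid-plane; flat chips out to 29 mm, tops at 6 mm.
- holder: loose metal frame, about 1.6 kg with board, on rubber pads. Origin at bench level midway between uprights; z up, y along the turning axis (robot's left at yaw 0), x away from the robot. Feet 150 (x) by 26 mm, 19 high, at y +-125 mm; guide rods along y at x +-40 mm, top at 31 mm; uprights at y +-109 mm, 34 (x) by 14 mm, 158 high; shoes 112 mm (x), 36 high; knobs to y +-130. Free above the rods.
- holder_axis (a point): middle of the turning axis, fixed in the holder: 140 mm straight above the holder's origin, same axes as the holder.
- spool: bystander: spool of solder standing on its flange, 60 mm wide, 50 mm high, origin at the centre of its underside; beside a front corner of the holder.
- flux: bystander: small white bottle, 34 mm wide, 75 mm high, origin at the centre of its underside; beside a front corner of the holder.
- screwdriver: bystander: screwdriver 170 mm long lying on the bench in front of the holder, about 30 mm high at most, origin at its underside.
- breadboard: bystander: white solderless breadboard 55 by 165 mm, 14 mm high, lying behind the holder, origin at the centre of its underside.
- multimeter: bystander: hand multimeter 150 by 75 mm, 48 mm high, lying face up to the right of the holder, origin at the centre of its underside.
- flask: bystander: steel drinking flask 72 mm wide, 245 mm high, standing to the left of the holder, origin at the centre of its underside.
- tip_cleaner: bystander: round steel pot with brass wool, 72 mm wide, 40 mm high, to the left of the holder, origin at the centre of its underside.

How it is judged:
By the outcome, as a careful person would: the job done as asked, in the order asked, and still so for the second after the job is handed in, with the robot touching nothing.
It also fails if it takes over 53 s, if anything falls off the work surface, if the arm or the gripper's body presses on something with over 40 N, if the wrist force passes 120 N, or if a joint passes its speed limit or range.

## Robot

A 6-joint arm with a two-finger parallel gripper is mounted at the origin on the work surface. World frame = base frame: x ahead of the robot, y to its left, z up, the work surface at z = 0. Lengths are in m, angles in degrees, forces in N, time in s.
With the tool pointing down it reaches from about 0.3 to 0.75 m from the base axis. Payload 8.5 kg.
Tool frame: the origin (TCP) lies on the centre line of the jaws, within the pads' length; the fingertips stand 14 mm ahead of it and the grasp point (between the pads) lies 5 mm behind it; z points along the fingers, x is the direction in which the jaws open and shut, and the axes are right-handed (so a half turn about z gives the same grasp; the last joint's range is limited). The gripper opens to 85 mm and grips with 20 to 120 N. Pads are 22 mm wide; open, the fingers measure 114 mm over their backs; the gripper's body (76 mm by 85 mm) begins 54 mm behind the grasp point. The pads swing forward as they close: fully open they stand 13 mm farther back than shut.
Start: joints at [-86.075, 21.807, 74.336, -0, 83.858, -12.336], TCP at [0.154, -0.528, 0.245] pointing down, gripper open.
Joint ranges: [-178.18, 178.18], [-50.72, 133.34], [12.68, 142.11], [-81.47, 261.47], [9.98, 163.14], [-165.26, 165.26]. Speed limits (degrees/s): [136.94, 136.94, 180, 180, 180, 180].

## Interface

Orientations are given as a 3x3 rotation matrix whose columns are the frame's x, y, z axes.
In Python, from rig import * gives the robot as it stands.
- The arm moves only by the shell command python3 -m crank 'ROWS' [FORCE]. ROWS is JSON, one flat list of numbers, 7 for each row, row after row: the turn, a rotation vector about the world's x, y, z in rad, then the shift along the world's x, y, z in m, then the opening in per cent of the stroke, from 0 (shut) to 100 (fully open). A call has 1 to 20 rows; each row shifts and turns the commanded pose from where the row before left it; what a row does not reach is not made up. A row lasts 1/10 s, in which the tool goes at most 50 mm and 8.59 degrees, less where a joint would pass 70% of its speed; a pose out of reach is approached as far as the arm can. A call is refused whole if a number of a shift passes 0.05 or a number of a turn 0.15, either way. A call with a gripper value outside its range is refused whole. The fingers move at their own pace and stop on an object; FORCE is the grip in N (left out, the last holds). Time passes only in rows, so rows that do not move let the fingers close. It gives the time, the measured TCP pose, the force and the opening at its end, in the units of the state.
- observe(): the state, without advancing time (a new reading comes with each control period).
- get_image(name): name is "scene" or "top" or "wrist"; returns a dict with "frame" (400x640x3 uint8, red, green, blue), "fov_y" (degrees; the focal length in pixels is half the picture's height over the tangent of half this angle, whatever the lens; pixels are square), "cx", "cy" (the principal point, pixels), "world_to_cam" (4x4, takes a point from world to camera coordinates). Camera axes: x right, y up, looking along -z (the intrinsics and any distortion apply to the point x, -y, -z); pixel columns grow to the right and rows downward; lengths in m; the calibration is good to about 2 mm. A picture is of the moment at which its call begins. There is no depth.
- close_job(): hands the job in, once; it reports no verdict.
The state is a dict: "time_s": time; "q": joint angles; "qvel": joint speeds; "joint_efforts": joint torques, N m; "position": TCP position; "tool_rot": TCP orientation; "ft_force": force on the tool from outside, world axes, zero at the start; "wrist_torque": the same for the moment, N m; "grip_width": finger opening in m.
Only numpy, scipy, OpenCV 4.12 (cv2) and the standard library are available. Lean on these libraries where they do the work, as an engineer would, in place of code of your own. Each camera call takes 0.05 s, during which the arm holds its last target. There are 200 camera calls.

## Working session

There is one attempt and no reset: what is moved stays moved. The work goes in short steps, Python scripts to look and compute and a shell command to move; the robot and the scene stay as the last step left them, time stands still between calls to the robot, and variables do not carry over. Pictures are saved under pics/ and viewed, about 8 in all and at most 12, crops included, and the job is handed in when it is done.

```bash
ls; mkdir -p pics; python3 - <<'E'
from rig import *
import cv2,numpy as np
for n in("scene","top"):
    d=get_image(n); cv2.imwrite(f"pics/{n}0.png",d["frame"][...,::-1]); print(n,d["fov_y"],d["cx"],d["cy"],{k:v for k,v in d.items() if k not in("frame",)}.keys()); print(np.round(d["world_to_cam"],3).tolist())
s=observe(); print(s)
E
```

```text
pics
scene 54.171398010928996 319.215166119769 196.91295958606514 dict_keys(['fov_y', 'cx', 'cy', 'world_to_cam'])
[[0.833, 0.552, 0.02, -0.497], [-0.398, 0.574, 0.716, 0.154], [0.384, -0.605, 0.698, -1.418], [0.0, 0.0, 0.0, 1.0]]
top 46.557246599503394 325.18205166616303 194.5776903878703 dict_keys(['fov_y', 'cx', 'cy', 'world_to_cam'])
[[0.0, -1.0, -0.007, -0.002], [0.993, -0.001, 0.114, -0.588], [-0.114, -0.007, 0.993, -1.329], [0.0, 0.0, 0.0, 1.0]]
{'time_s': 0.1, 'q': array([-8.60753230e+01,  2.18377841e+01,  7.43794936e+01, -2.28577015e-05,
        8.38598908e+01, -1.23369194e+01]), 'qvel': array([ 0.01882304, -0.30219728, -0.20780131,  0.00192174, -0.09397832,
        0.00162098]), 'joint_efforts': array([ 4.40109769e-03, -4.49219334e+01, -2.31656063e+01, -1.86534262e-04,
        3.69063098e-03,  9.36365694e-06]), 'position': array([ 0.15398235, -0.52774273,  0.24477279]), 'tool_rot': array([[ 2.80023298e-01, -9.59993200e-01, -9.25804172e-05],
       [-9.59992303e-01, -2.80023166e-01,  1.34365806e-03],
       [-1.31582727e-03, -2.87379075e-04, -9.99999093e-01]]), 'ft_force': array([0.16933037, 0.16455122, 0.23866076]), 'wrist_torque': array([ 0.01933285,  0.02511088, -0.02191188]), 'grip_width': 0.08557904267638322}
```

View pics/scene0.png

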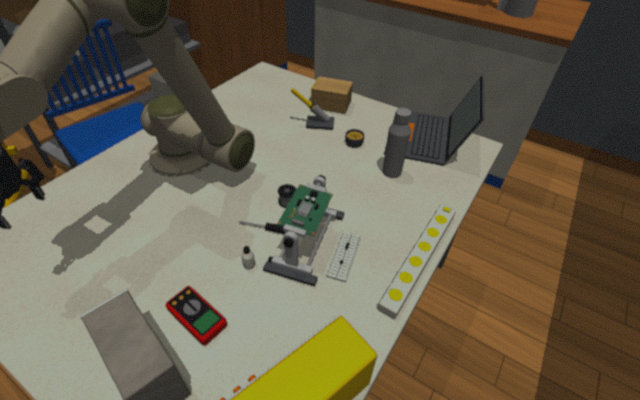

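View pics/top0.png

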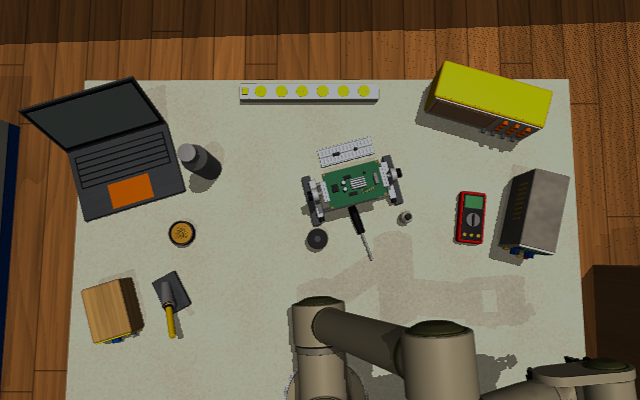

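The top view shows the holder at about (352,186), yawed slightly, with the screwdriver in front at (362,232), the spool at (317,239), the flux at (405,217) and the breadboard behind at (346,151). Next I'll measure the board.

```bash
cat > h.py <<'E'
from rig import *
import cv2,numpy as np
def K(d):
    f=200/np.tan(np.radians(d["fov_y"])/2); return f,d["cx"],d["cy"]
def ray(d,u,v):
    f,cx,cy=K(d); W=np.array(d["world_to_cam"]); R=W[:3,:3]
    r=R.T@np.array([(u-cx)/f,-(v-cy)/f,-1.]); return -R.T@W[:3,3], r/np.linalg.norm(r)
def onz(d,u,v,z):
    c,r=ray(d,u,v); return c+r*(z-c[2])/r[2]
def proj(d,p):
    f,cx,cy=K(d); W=np.array(d["world_to_cam"]); q=W[:3,:3]@p+W[:3,3]; return np.array([cx-f*q[0]/q[2],cy+f*q[1]/q[2]])
def tri(d1,p1,d2,p2):
    c1,r1=ray(d1,*p1); c2,r2=ray(d2,*p2)
    A=np.stack([r1,-r2],1); t=np.linalg.lstsq(A,c2-c1,rcond=None)[0]
    a,b=c1+r1*t[0],c2+r2*t[1]; return (a+b)/2,np.linalg.norm(a-b)
def green(d,box):
    hsv=cv2.cvtColor(d["frame"],cv2.COLOR_RGB2HSV); m=cv2.inRange(hsv,(50,80,30),(90,255,255))
    z=np.zeros_like(m); x0,y0,x1,y1=box; z[y0:y1,x0:x1]=m[y0:y1,x0:x1]; return z
E
python3 - <<'E'
from h import *
T=get_image("top");S=get_image("scene")
out=[]
for d,b in((T,(290,140,410,230)),(S,(260,165,350,260))):
    m=green(d,b); c=max(cv2.findContours(m,0,2)[0],key=cv2.contourArea)
    h=cv2.convexHull(c); 
    print(cv2.minAreaRect(c), cv2.approxPolyDP(h,3,True)[:,0].tolist())
    x0,y0,x1,y1=b; cr=d["frame"][y0:y1,x0:x1,::-1]; out.append(cv2.resize(cr,(390,int(390*cr.shape[0]/cr.shape[1])),interpolation=2))
H=max(o.shape[0] for o in out); out=[cv2.copyMakeBorder(o,0,H-o.shape[0],0,10,0) for o in out]
cv2.imwrite("pics/crop.png",np.hstack(out))
for n,u,v,z in(("spool",317,238,.05),("flux",405,214,.075),("sd tip",371,260,.01),("sd handle",352,208,.015),("bb",346,151,.014),("flask",190,150,.2),("center",352,186,.14),("dmm",471,218,.04)):print(n,onz(T,u,v,z).round(3))
E
```

```text
((354.396484375, 184.10089111328125), (36.2461051940918, 59.15536117553711), 75.46554565429688) [[379, 164], [387, 194], [330, 206], [322, 176], [372, 161]]
((304.1031188964844, 209.73196411132812), (38.33896255493164, 46.95446014404297), 21.037511825561523) [[302, 186], [329, 197], [315, 230], [310, 233], [280, 225], [291, 195]]
spool [0.461 0.021 0.05 ]
flux [ 0.528 -0.228  0.075]
sd tip [ 0.398 -0.136  0.01 ]
sd handle [ 0.55  -0.081  0.015]
bb [ 0.722 -0.065  0.014]
flask [0.686 0.349 0.2  ]
center [ 0.599 -0.075  0.14 ]
dmm [ 0.519 -0.424  0.04 ]
```

View pics/crop.png

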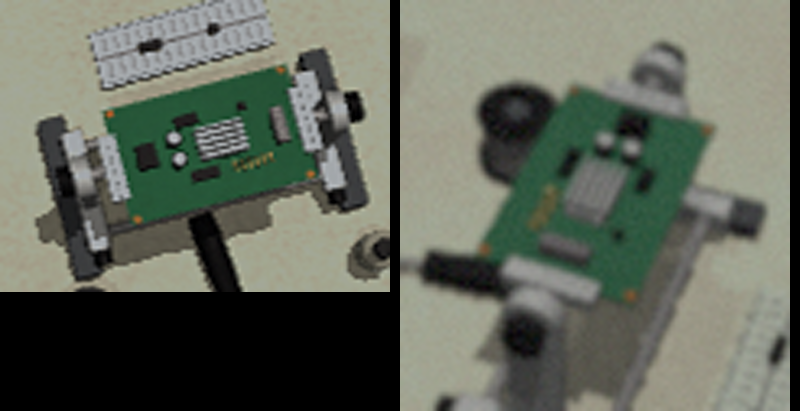

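```bash
python3 - <<'E'
from h import *
T=get_image("top");S=get_image("scene")
t=lambda u,v:(290+u/3.25,140+v/3.25); s=lambda u,v:(260+(u-400)/4.333,165+v/4.333)
P={}
for n,a,b in(("A bl",t(104,107),s(713,128)),("B br",t(285,66),s(637,302)),("C fr",t(318,184),s(478,250)),("D fl",t(135,224),s(572,87))):
    P[n[0]],e=tri(T,a,S,b); print(n,P[n[0]].round(4),round(e,4))
A,B,C,D=[P[k] for k in"ABCD"]
print("c",(A+B+C+D)/4); y=(A+D-B-C)/2; x=(A+B-C-D)/2; print(x,y,np.linalg.norm(x),np.linalg.norm(y))
print("yaw",np.degrees(np.arctan2(-y[0],y[1])),"tilt",np.arctan2(x[2],np.hypot(*x[:2])))
E
```

```text
A bl [0.6338 0.0051 0.1417] 0.0022
B br [ 0.6716 -0.144   0.1409] 0.0054
C fr [ 0.573  -0.1682  0.1453] 0.009
D fl [ 0.5377 -0.019   0.1445] 0.0029
c [ 0.60401485 -0.08154863  0.14308819]
[ 0.09735649  0.02413374 -0.00362669] [-3.64979804e-02  1.49164060e-01 -5.98111773e-06] 0.10036869967041243 0.15356438227202773
yaw 13.749190754571721 tilt -0.03614149741241958
```

Board centre is about (0.604, -0.082), with yaw about 13.8° and tilt near 0. The plan has two stages:
1. With the fingers shut, push the near edge down to about 45°.
2. From the far side, push the raised edge over and down to level.

First I'll move above the near edge.

```bash
python3 -m crank '[0,0,-0.002,0.02,0.0215,0,0, 0,0,-0.002,0.02,0.0215,0,0, 0,0,-0.002,0.02,0.0215,0,0, 0,0,-0.002,0.02,0.0215,0,0, 0,0,-0.002,0.02,0.0215,0,0, 0,0,-0.002,0.02,0.0215,0,0, 0,0,-0.002,0.02,0.0215,0,0, 0,0,-0.002,0.02,0.0215,0,0, 0,0,-0.002,0.02,0.0215,0,0, 0,0,-0.002,0.02,0.0215,0,0, 0,0,-0.002,0.02,0.0215,0,0, 0,0,-0.002,0.02,0.0215,0,0, 0,0,-0.002,0.02,0.0215,0,0, 0,0,-0.002,0.02,0.0215,0,0, 0,0,-0.002,0.02,0.0215,0,0, 0,0,-0.002,0.02,0.0215,0,0, 0,0,-0.002,0.02,0.0215,0,0, 0,0,-0.002,0.02,0.0215,0,0, 0,0,-0.002,0.02,0.0215,0,0, 0,0,-0.002,0.02,0.0215,0,0]' 20; python3 - <<'E'
from h import *
d=get_image("wrist"); T=get_image("top")
a=cv2.resize(d["frame"][...,::-1],None,fx=.62,fy=.62); b=cv2.resize(T["frame"][120:260,270:430,::-1],None,fx=2.45,fy=2.45)
H=max(a.shape[0],b.shape[0]); cv2.imwrite("pics/w1.png",np.hstack([cv2.copyMakeBorder(o,0,H-o.shape[0],0,0,0) for o in(a,b)]))
s=observe(); print(s["time_s"],s["position"],s["grip_width"],s["ft_force"],s["tool_rot"].round(3).tolist())
c=np.array([.604,-.0815,.14]);X=np.array([.971,.238,0]);Y=np.array([-.238,.971,0])
for n,p in(("c",c),("-x edge mid",c-.05*X),("+x",c+.05*X),("tip",s["position"]+[0,0,-.014])):print(n,proj(d,p).round(1))
E
```

```text
time_s: 2.3
position: [0.5547, -0.097, 0.2453]
tool_rot: [[0.241, -0.97, -0.0], [-0.97, -0.241, -0.0], [0.0, 0.0, -1.0]]
ft_force: [-0.1, -0.3, -0.2]
grip_width: -0.0003
2.4 [ 0.5553865  -0.09576987  0.24492339] -0.0003014341119982425 [-0.78734167 -0.86848526 -0.07151426] [[0.244, -0.97, 0.0], [-0.97, -0.244, 0.001], [-0.001, -0.0, -1.0]]
c [318.5 142.2]
-x edge mid [318.5 201.5]
+x [318.5  75.5]
tip [320.1 247.9]
```

View pics/w1.png

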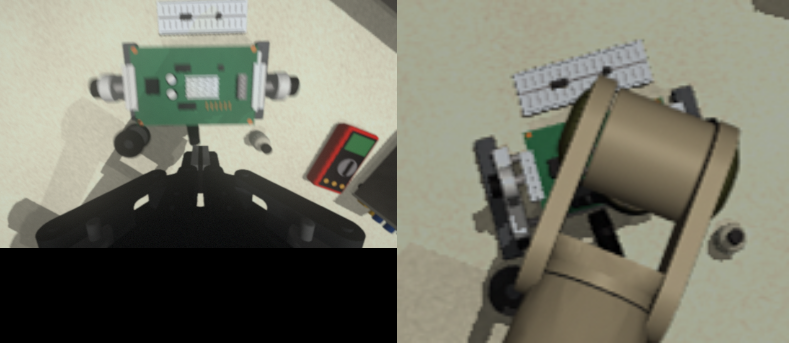

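The wrist view shows the board square to the tool, with its near edge at about row 201 and its far edge at about row 69. I'll refine this from the green mask.

```bash
python3 - <<'E'
from h import *
d=get_image("wrist"); m=green(d,(180,40,460,230))
c=max(cv2.findContours(m,0,2)[0],key=cv2.contourArea); r=cv2.minAreaRect(c); print(r)
bx=cv2.boxPoints(r); print(bx.round(1).tolist())
print(cv2.approxPolyDP(cv2.convexHull(c),4,True)[:,0].tolist())
for p in bx: print(onz(d,*p,.141).round(4))
print(onz(d,*r[0],.141), ray(d,0,0)[0])
E
```

```text
((317.04046630859375, 143.12704467773438), (125.5429916381836, 203.0294647216797), 89.43830108642578)
[[214.89999389648438, 81.4000015258789], [417.8999938964844, 79.4000015258789], [419.20001220703125, 204.89999389648438], [216.10000610351562, 206.89999389648438]]
[[418, 86], [412, 194], [400, 203], [235, 205], [223, 191], [215, 90], [226, 82], [407, 80]]
[0.6297 0.0075 0.141 ]
[ 0.6689 -0.1422  0.141 ]
[ 0.5747 -0.1763  0.141 ]
[ 0.5303 -0.008   0.141 ]
[ 0.60376474 -0.07913496  0.141     ] [ 0.62196533 -0.07975478  0.37419324]
```

```bash
python3 -m crank '[0,0,0,0,0,-0.02,0, 0,0,0,0,0,-0.02,0, 0,0,0,0,0,-0.01,0, 0,0,0,0,0,-0.01,0, 0,0,0,0,0,-0.005,0, 0,0,0,0,0,-0.005,0, 0,0,0,0,0,0,0]'; python3 -m crank '[0,0,0,0,0,-0.005,0, 0,0,0,0,0,-0.005,0, 0,0,0,0,0,-0.005,0, 0,0,0,0,0,-0.005,0, 0,0,0,0,0,-0.005,0]'
```

```text
time_s: 3.15
position: [0.5539, -0.0981, 0.1751]
tool_rot: [[0.241, -0.97, -0.0], [-0.97, -0.241, 0.0], [-0.0, 0.0, -1.0]]
ft_force: [-0.5, 0.3, 0.0]
grip_width: 0.0002
time_s: 3.65
position: [0.554, -0.098, 0.1501]
tool_rot: [[0.241, -0.97, 0.0], [-0.97, -0.241, -0.0], [0.0, -0.0, -1.0]]
ft_force: [-0.1, -0.1, 2.6]
grip_width: 0.0003
```

```bash
python3 -m crank '[0,0,0,0.001,0.0002,-0.0057,0, 0,0,0,0.0019,0.0005,-0.0051,0, 0,0,0,0.0019,0.0005,-0.0051,0]'; python3 -m crank '[0,0,0,0.0032,0.0008,-0.0044,0, 0,0,0,0.0032,0.0008,-0.0044,0, 0,0,0,0.0025,0.0006,-0.0026,0]'; python3 - <<'E'
from h import *
d=get_image("wrist"); S=get_image("scene")
a=cv2.resize(d["frame"][...,::-1],None,fx=.62,fy=.62); b=cv2.resize(S["frame"][150:270,230:360,::-1],None,fx=3,fy=3)
H=max(a.shape[0],b.shape[0]); cv2.imwrite("pics/w2.png",np.hstack([cv2.copyMakeBorder(o,0,H-o.shape[0],0,0,0) for o in(a,b)]))
E
```

```text
time_s: 3.95
position: [0.5587, -0.0967, 0.1338]
tool_rot: [[0.241, -0.97, -0.001], [-0.97, -0.241, 0.0], [-0.0, 0.001, -1.0]]
ft_force: [-1.8, 0.0, 1.7]
grip_width: 0.0001
time_s: 4.25
position: [0.5678, -0.0944, 0.1224]
tool_rot: [[0.241, -0.97, -0.001], [-0.97, -0.241, 0.0], [-0.001, 0.001, -1.0]]
ft_force: [-3.2, 0.4, 0.3]
grip_width: 0.0
```

View pics/w2.png

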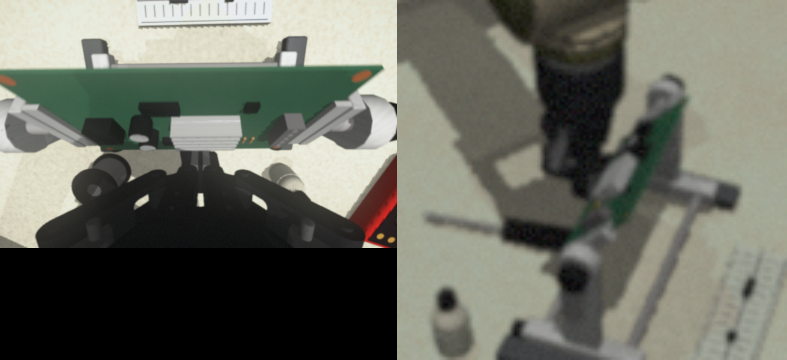

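The board is tilted well up, with its top edge at about row 68 (0.62 scale) and the fingers near the heatsink's lower side. I'll back off and clear upward, after working out the angle from the upper edge.

```bash
python3 - <<'E'
from h import *
d=get_image("wrist");c=np.array([.604,-.080,.14]);X=np.array([.971,.238,0]);Y=np.array([-.238,.971,0]);Z=np.array([0,0,1])
for t in(45,50,55,60,65,70,75,80):
    a=np.radians(t);u=X*np.cos(a)+Z*np.sin(a)
    print(t,proj(d,c+.05*u+.08*Y).round(),proj(d,c+.05*u-.08*Y).round(), proj(d,c-.05*u-.08*Y).round())
E
python3 -m crank '[0,0,0,-0.0095,-0.0025,0.002,0, 0,0,0,-0.01,-0.0025,0.01,0, 0,0,0,0,0,0.03,0, 0,0,0,0,0,0.04,0, 0,0,0,0,0,0.04,0]'
```

```text
45 [-15.  98.] [615. 101.] [455. 242.]
50 [-24. 111.] [623. 114.] [453. 235.]
55 [-32. 126.] [630. 128.] [452. 228.]
60 [-39. 142.] [635. 145.] [451. 220.]
65 [-44. 159.] [640. 162.] [450. 213.]
70 [-47. 178.] [642. 180.] [450. 205.]
75 [-48. 197.] [643. 199.] [450. 198.]
80 [-46. 215.] [641. 218.] [450. 190.]
time_s: 4.9
position: [0.5471, -0.0997, 0.2475]
tool_rot: [[0.241, -0.971, 0.001], [-0.971, -0.241, -0.0], [0.0, -0.001, -1.0]]
ft_force: [0.7, 0.4, 0.8]
grip_width: 0.0001
```

Predicted rows put the board at about 49°, as planned. Next I cross over to the far side and lower the tip just beyond the raised edge.

```bash
python3 -m crank '[0,0,0,0.019,0.0055,0,0, 0,0,0,0.019,0.0055,0,0, 0,0,0,0.019,0.0055,0,0, 0,0,0,0.019,0.0055,0,0, 0,0,0,0.019,0.0055,0,0, 0,0,0,0.019,0.0055,0,0, 0,0,0,0,0,0,0, 0,0,0,0,0,-0.02,0, 0,0,0,0,0,-0.02,0, 0,0,0,0,0,-0.02,0, 0,0,0,0,0,-0.01,0, 0,0,0,0,0,0,0]'; python3 - <<'E'
from h import *
S=get_image("scene");d=get_image("wrist");s=observe();print(s["position"],s["ft_force"])
a=cv2.resize(d["frame"][...,::-1],None,fx=.62,fy=.62); b=cv2.resize(S["frame"][150:270,230:360,::-1],None,fx=3,fy=3)
H=max(a.shape[0],b.shape[0]); cv2.imwrite("pics/w3.png",np.hstack([cv2.copyMakeBorder(o,0,H-o.shape[0],0,0,0) for o in(a,b)]))
E
```

```text
time_s: 6.1
position: [0.6611, -0.0669, 0.1745]
tool_rot: [[0.241, -0.971, -0.002], [-0.971, -0.241, 0.001], [-0.001, 0.002, -1.0]]
ft_force: [-0.1, -0.2, 0.4]
grip_width: 0.0004
[ 0.66218687 -0.06689256  0.17633324] [-0.20562845  0.71364535  0.36715103]
```

View pics/w3.png

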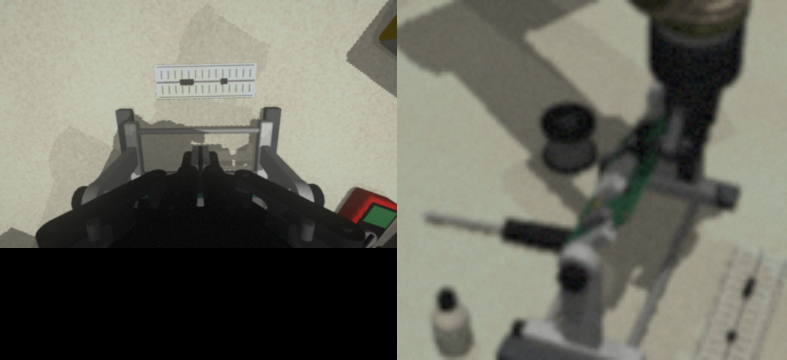

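The finger stands clear behind the raised edge in both views. I'll push it toward the robot while raising the tip.

```bash
python3 -m crank '[0,0,0,-0.0046,-0.0011,0.0018,0, 0,0,0,-0.0046,-0.0011,0.0018,0, 0,0,0,-0.0046,-0.0011,0.0018,0, 0,0,0,-0.0046,-0.0011,0.0018,0, 0,0,0,-0.0046,-0.0011,0.0018,0]'; python3 -m crank '[0,0,0,-0.0046,-0.0011,0.0018,0, 0,0,0,-0.0046,-0.0011,0.0018,0, 0,0,0,-0.0046,-0.0011,0.0018,0]';  python3 -m crank '[0,0,0,-0.0042,-0.001,0.003,0, 0,0,0,-0.0042,-0.001,0.003,0, 0,0,0,-0.0053,-0.0013,-0.0005,0, 0,0,0,-0.0053,-0.0013,-0.0006,0]'
```

```text
time_s: 6.7
position: [0.6401, -0.0721, 0.1856]
tool_rot: [[0.242, -0.97, 0.005], [-0.97, -0.242, -0.0], [0.002, -0.005, -1.0]]
ft_force: [5.1, 1.2, 5.0]
grip_width: 0.0001
time_s: 7.0
position: [0.6251, -0.0755, 0.1898]
tool_rot: [[0.241, -0.97, 0.0], [-0.97, -0.241, -0.0], [0.0, -0.0, -1.0]]
ft_force: [3.0, -0.1, 1.5]
grip_width: -0.0001
time_s: 7.4
position: [0.6061, -0.08, 0.1945]
tool_rot: [[0.242, -0.97, 0.0], [-0.97, -0.242, -0.0], [0.0, -0.0, -1.0]]
ft_force: [2.1, 0.0, 0.7]
grip_width: -0.0001
```

```bash
python3 -m crank '[0,0,0,-0.005,-0.0012,-0.002,0, 0,0,0,-0.005,-0.0012,-0.002,0, 0,0,0,-0.0043,-0.001,-0.0032,0, 0,0,0,-0.0043,-0.001,-0.0032,0]'; python3 -m crank '[0,0,0,-0.0034,-0.0008,-0.0043,0, 0,0,0,-0.0034,-0.0008,-0.0043,0, 0,0,0,-0.0032,-0.0008,-0.0065,0]'; python3 - <<'E'
from h import *
S=get_image("scene");d=get_image("wrist");s=observe();print(s["position"],s["ft_force"])
a=cv2.resize(d["frame"][...,::-1],None,fx=.62,fy=.62); b=cv2.resize(S["frame"][150:270,230:360,::-1],None,fx=3,fy=3)
H=max(a.shape[0],b.shape[0]); cv2.imwrite("pics/w4.png",np.hstack([cv2.copyMakeBorder(o,0,H-o.shape[0],0,0,0) for o in(a,b)]))
E
```

```text
time_s: 7.8
position: [0.5874, -0.0846, 0.1837]
tool_rot: [[0.241, -0.97, -0.0], [-0.97, -0.241, -0.0], [0.0, 0.0, -1.0]]
ft_force: [2.0, -0.8, 2.3]
grip_width: 0.0001
time_s: 8.1
position: [0.5774, -0.0869, 0.1685]
tool_rot: [[0.241, -0.97, -0.0], [-0.97, -0.241, -0.0], [0.0, 0.0, -1.0]]
ft_force: [0.4, -1.4, 2.6]
grip_width: 0.0002
[ 0.57701012 -0.08677037  0.16760191] [-1.38507412  0.22295655  0.55027371]
```

View pics/w4.png

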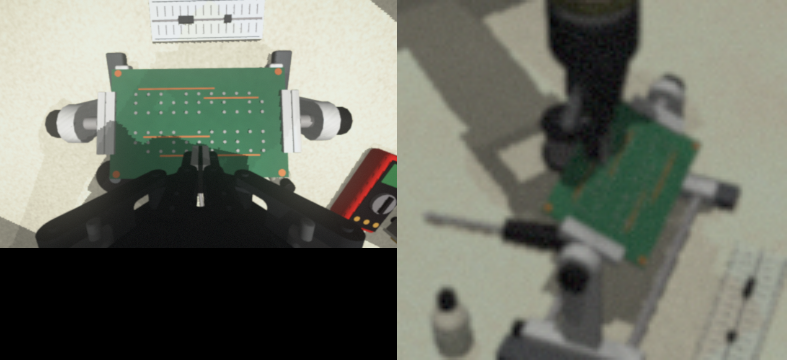

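Solder side is up at about 160°, and the holder hasn't moved. I'll lift, shift outward over the bare edge, and press down to level.

```bash
python3 -m crank '[0,0,0,0,0,0.01,0, 0,0,0,-0.007,-0.0017,0,0, 0,0,0,-0.007,-0.0017,0,0, 0,0,0,0,0,0,0, 0,0,0,0,0,-0.006,0, 0,0,0,0,0,-0.004,0, 0,0,0,0,0,-0.004,0, 0,0,0,0,0,-0.003,0, 0,0,0,0,0,-0.003,0, 0,0,0,0,0,0,0]'; python3 -m crank '[0,0,0,0,0,-0.0015,0, 0,0,0,0,0,0,0]'
```

```text
time_s: 9.2
position: [0.5638, -0.0901, 0.1583]
tool_rot: [[0.241, -0.97, -0.0], [-0.97, -0.241, 0.0], [-0.0, 0.0, -1.0]]
ft_force: [0.4, -0.1, 0.3]
grip_width: -0.0002
time_s: 9.4
position: [0.5639, -0.0901, 0.1572]
tool_rot: [[0.241, -0.97, 0.0], [-0.97, -0.241, 0.0], [-0.0, -0.0, -1.0]]
ft_force: [-0.2, 0.8, 0.2]
grip_width: 0.0004
```

```bash
python3 -m crank '[0,0,0,0,0,-0.001,0]'; python3 -m crank '[0,0,0,0,0,-0.001,0]'; python3 -m crank '[0,0,0,0,0,0.02,0, 0,0,0,0,0,0.03,0, 0,0,0,0,0,0.04,0, 0,0,0,-0.02,-0.005,0,0, 0,0,0,-0.03,-0.007,0,0, 0,0,0,-0.03,-0.007,0,0, 0,0,0,0,0,0,0]'; python3 - <<'E'
from h import *
S=get_image("scene");d=get_image("wrist");s=observe();print(s["position"])
m=green(d,(150,0,500,390)); c=max(cv2.findContours(m,0,2)[0],key=cv2.contourArea);h=cv2.approxPolyDP(cv2.convexHull(c),3,True)[:,0];print(h.tolist())
c=np.array([.604,-.080,.14]);X=np.array([.971,.238,0]);Y=np.array([-.238,.971,0]);Z=np.array([0,0,1])
for t in(-8,-4,0,4,8):
    a=np.radians(t);u=X*np.cos(a)+Z*np.sin(a)
    print(t,[(proj(d,c+i*.05*u+j*.08*Y)).round(1).tolist() for i,j in((1,1),(1,-1),(-1,-1),(-1,1))])
a=cv2.resize(d["frame"][...,::-1],None,fx=.62,fy=.62); b=cv2.resize(S["frame"][150:270,230:360,::-1],None,fx=3,fy=3)
H=max(a.shape[0],b.shape[0]); cv2.imwrite("pics/w5.png",np.hstack([cv2.copyMakeBorder(o,0,H-o.shape[0],0,0,0) for o in(a,b)]))
E
```

```text
time_s: 9.5
position: [0.5639, -0.0901, 0.1565]
tool_rot: [[0.241, -0.97, 0.0], [-0.97, -0.241, -0.0], [0.0, -0.0, -1.0]]
ft_force: [0.3, 0.4, 1.7]
grip_width: -0.0002
time_s: 9.6
position: [0.5638, -0.0902, 0.1554]
tool_rot: [[0.241, -0.97, 0.0], [-0.97, -0.241, -0.0], [0.0, -0.0, -1.0]]
ft_force: [-0.2, 1.0, 3.0]
grip_width: -0.0
time_s: 10.3
position: [0.4814, -0.1093, 0.2455]
tool_rot: [[0.24, -0.971, -0.001], [-0.971, -0.24, 0.0], [-0.0, 0.001, -1.0]]
ft_force: [0.5, -0.2, -0.7]
grip_width: 0.0002
[ 0.48387567 -0.10932505  0.24559399]
[[425, 0], [423, 105], [412, 111], [233, 114], [222, 107], [217, 0]]
-8 [[212.0, -32.0], [434.3, -31.5], [427.2, 112.0], [218.5, 111.5]]
-4 [[210.1, -35.2], [436.2, -34.6], [425.6, 112.6], [220.1, 112.1]]
0 [[208.1, -38.0], [438.2, -37.5], [424.0, 112.9], [221.7, 112.4]]
4 [[206.2, -40.6], [440.1, -40.0], [422.5, 112.8], [223.1, 112.4]]
8 [[204.2, -42.7], [442.1, -42.2], [421.1, 112.5], [224.5, 112.0]]
```

View pics/w5.png

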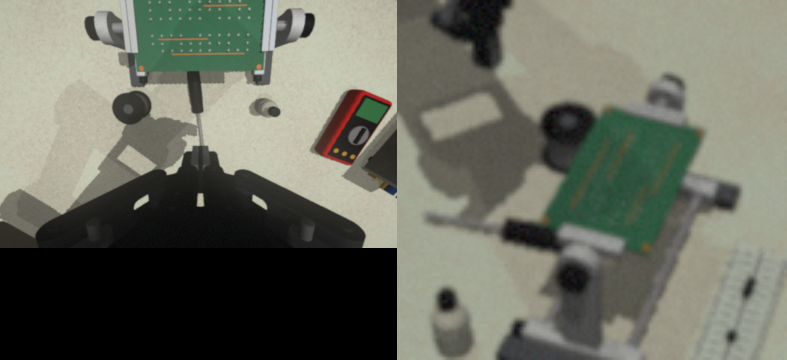

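The board looks level with the solder side up. To confirm, I'll touch the opposite bare edge gently at the same height.

```bash
python3 -m crank '[0,0,0,0.018,0.0044,0,0, 0,0,0,0.018,0.0044,0,0, 0,0,0,0.018,0.0044,0,0, 0,0,0,0.018,0.0044,0,0, 0,0,0,0.018,0.0044,0,0, 0,0,0,0.018,0.0044,0,0, 0,0,0,0.018,0.0044,0,0, 0,0,0,0.018,0.0044,0,0, 0,0,0,0.016,0.004,0,0, 0,0,0,0,0,0,0, 0,0,0,0,0,-0.03,0, 0,0,0,0,0,-0.03,0, 0,0,0,0,0,-0.015,0, 0,0,0,0,0,-0.007,0, 0,0,0,0,0,0,0, 0,0,0,0,0,0,0]'; python3 -m crank '[0,0,0,0,0,-0.002,0, 0,0,0,0,0,-0.001,0]';python3 -m crank '[0,0,0,0,0,-0.001,0]';python3 -m crank '[0,0,0,0,0,-0.001,0]'
```

```text
time_s: 12.0
position: [0.6442, -0.0701, 0.1643]
tool_rot: [[0.241, -0.97, 0.002], [-0.97, -0.241, -0.001], [0.001, -0.001, -1.0]]
ft_force: [-0.4, 0.3, 0.4]
grip_width: -0.0003
time_s: 12.2
position: [0.644, -0.07, 0.1609]
tool_rot: [[0.241, -0.97, 0.001], [-0.97, -0.241, -0.0], [0.001, -0.001, -1.0]]
ft_force: [0.7, 0.7, -0.5]
grip_width: -0.0002
time_s: 12.3
position: [0.6439, -0.07, 0.1596]
tool_rot: [[0.241, -0.97, 0.001], [-0.97, -0.241, -0.0], [0.0, -0.001, -1.0]]
ft_force: [0.7, 0.3, 0.0]
grip_width: -0.0002
time_s: 12.4
position: [0.6438, -0.07, 0.1584]
tool_rot: [[0.241, -0.97, 0.0], [-0.97, -0.241, -0.0], [0.0, -0.0, -1.0]]
ft_force: [0.2, 0.1, 0.1]
grip_width: -0.0002
```

```bash
for i in 1 2 3; do python3 -m crank '[0,0,0,0,0,-0.001,0]' | grep -E "posi|force"; done
```

```text
position: [0.6438, -0.07, 0.1573]
ft_force: [0.3, 0.5, -0.2]
position: [0.6438, -0.07, 0.1562]
ft_force: [0.1, 0.1, 0.2]
position: [0.6438, -0.07, 0.1552]
ft_force: [0.2, 0.7, -0.7]
```

```bash
for i in 1 2; do python3 -m crank '[0,0,0,0,0,-0.0007,0, 0,0,0,0,0,0,0]' | grep -E "posi|force"; done
```

```text
position: [0.6438, -0.07, 0.1547]
ft_force: [0.6, -0.6, 1.9]
position: [0.6438, -0.07, 0.154]
ft_force: [-0.7, 0.6, 1.5]
```

Contact came at 0.1547 here against 0.1554 on the other side, so it was level within 0.5°. My last touch tipped it slightly, so I'll even it out on the near edge and then withdraw.

```bash
python3 -m crank '[0,0,0,0,0,0.02,0, 0,0,0,0,0,0.03,0, 0,0,0,-0.02,-0.005,0,0, 0,0,0,-0.02,-0.005,0,0, 0,0,0,-0.02,-0.005,0,0, 0,0,0,-0.0215,-0.005,0,0, 0,0,0,0,0,0,0, 0,0,0,0,0,-0.02,0, 0,0,0,0,0,-0.02,0, 0,0,0,0,0,-0.004,0, 0,0,0,0,0,0,0, 0,0,0,0,0,0,0]'
```

```text
time_s: 14.3
position: [0.5629, -0.09, 0.1607]
tool_rot: [[0.242, -0.97, 0.001], [-0.97, -0.242, -0.0], [0.001, -0.001, -1.0]]
ft_force: [-0.1, 0.2, 0.7]
grip_width: 0.0003
```

```bash
for i in 1 2 3; do python3 -m crank '[0,0,0,0,0,-0.0015,0]' | grep -E "posi|force"; done; python3 -m crank '[0,0,0,0,0,-0.0005,0, 0,0,0,0,0,0,0]' | grep -E "posi|force"
```

```text
position: [0.5629, -0.0901, 0.1594]
ft_force: [-0.4, 0.0, 0.1]
position: [0.5626, -0.09, 0.1575]
ft_force: [-0.2, 0.4, 0.2]
position: [0.5625, -0.09, 0.1558]
ft_force: [-0.3, 0.6, 1.8]
position: [0.5625, -0.09, 0.1551]
ft_force: [0.2, -0.4, 1.3]
```

Contact and a light press brought the near edge to 0.1551. I'll withdraw and take a last look.

```bash
python3 -m crank '[0,0,0,0,0,0.02,0, 0,0,0,0,0,0.03,0, 0,0,0,0,0,0.04,0, 0,0,0,-0.03,-0.03,0,0, 0,0,0,-0.03,-0.04,0,0, 0,0,0,-0.03,-0.04,0,0, 0,0,0,-0.03,-0.04,0,0, 0,0,0,-0.02,-0.04,0,0, 0,0,0,-0.02,-0.04,0,0, 0,0,0,-0.02,-0.04,0,0, 0,0,0,-0.02,-0.04,0,0, 0,0,0,0,0,0,0, 0,0,0,0,0,0,0]'; python3 - <<'E'
from h import *
T=get_image("top");a=cv2.imread("pics/top0.png")[120:275,270:430];b=T["frame"][120:275,270:430,::-1]
cv2.imwrite("pics/end.png",cv2.resize(np.hstack([a,b]),None,fx=2.45,fy=2.45))
E
```

```text
time_s: 16.1
position: [0.3618, -0.4003, 0.2445]
tool_rot: [[0.24, -0.971, -0.0], [-0.971, -0.24, 0.001], [-0.001, 0.0, -1.0]]
ft_force: [-0.1, -0.8, 0.5]
grip_width: 0.0001
```

View pics/end.png

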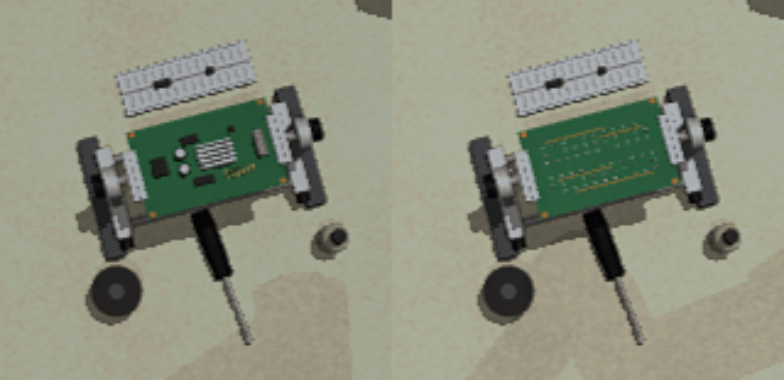

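The before and after views match: the holder and the items around it haven't moved, and the board is solder side up.

```bash
python3 -c "
from rig import *
print(close_job())"
```

```text
the job is handed in; nothing more can be done
None
```

The board is turned over: solder side up and level to within about 1°. With the fingers shut, I pushed the near edge down to about 49°, then pushed the raised edge over from behind and down. I finished with light touches on both bare edges.

- **Level:** pressed in turn, the edges ended at tool heights 0.1540 m (far) and 0.1551 m (near). The final near-edge touch may have lifted the far edge slightly, and I did not re-probe it.
- **Force:** pushes were mostly 2–3 N. The highest reading was about 7 N, as the finger met the raised edge from behind.
- **Bench:** the last top view matches the first one. The holder, spool, flux, screwdriver and breadboard have not moved, and the arm was clear when I handed the job in at about 16 s. That view was cropped to the holder area, so I did not re-check the multimeter, flask or tip cleaner; I moved nothing near the flask or tip cleaner, and crossed the multimeter's side only above it.
- **Disagreement:** the first corner measurement disagreed between cameras by up to 9 mm at one corner. I went by the wrist camera and the contact readings instead.

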